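# Turn a footed plywood bat over against the turning stop

### The arm

A 6-joint arm with a two-finger parallel gripper is mounted at the origin on the work surface. World frame = base frame: x ahead of the robot, y to its left, z up, the work surface at z = 0. Lengths are in mm, angles in rad, forces in N, time in s.
With the tool pointing down it reaches from about 250 to 775 mm from the base axis. Payload 8.9 kg.
Tool frame: the origin (TCP) lies midway between the tips of the shut fingers; the grasp point (between the pads) lies 19 mm behind it; x points along the fingers, z is the direction in which the jaws open and shut, and the axes are right-handed (so a half turn about x gives the same grasp; the last joint's range is limited). The gripper opens to 85 mm and grips with 20 to 120 N. Pads are 22 mm wide; open, the fingers measure 114 mm over their backs; the gripper's body (76 mm by 85 mm) begins 54 mm behind the grasp point. The pads swing forward as they close: fully open they stand 13 mm farther back than shut.
Start: joints at [-1.271, 0.291, -0.153, 1.127, 0, 1.431], TCP at [223.049, -475.261, 231.305] pointing down, gripper open.
Joint ranges: [-2.52, 2.52], [-0.91, 1.74], [-1.3, 1.37], [-1.96, 2.02], [-1.52, 1.47], [-3.14, 3.14]. Speed limits (rad/s): [2.22, 2.22, 2.79, 3.14, 3.14, 3.14].

### API

Orientations are given as a rotation vector (axis times angle).
In Python, from cell import env gives the robot as it stands.
- The arm moves only by the tool play_rows, never from a script. Its argument "commands" is a list of rows, each an object with "delta_pos": the shift along the world's x, y, z in mm, a list of three; "twist": the turn about the world's z in rad; "jaw": the finger opening in mm, from 0 to 85.4. In form: [{"delta_pos": [tx, ty, tz], "twist": twist, "jaw": jaw}, ...]. A call has 1 to 5 rows; each row is the pose to reach, as a shift and turn from the pose measured when the call began; what a row does not reach only later rows make up. A row lasts 1/10 s, in which the tool goes at most 50 mm and 8.59 degrees, less where a joint would pass 70% of its speed; a pose out of reach is approached as far as the arm can. A call with a gripper value outside its range is refused whole. The fingers move at their own pace and stop on an object; "newtons" is the grip in N (left out, the last holds). Time passes only in rows, so rows that repeat a pose let the fingers close. It gives the time, the measured TCP pose, the force and the opening at its end, in the units of the state.
- env.state(): the state, without advancing time (a new reading comes with each control period).
- env.capture(name): name is "scene" or "top" or "wrist"; returns the picture (420x560x3 uint8, red, green, blue); there is no depth.
- env.camera_info(name): a dict with "K" (3x3 intrinsics, pixels), "R" (3x3) and "t" (3): a world point X has camera coordinates R X + t. Camera axes: x right, y down, z forward; pixel columns grow to the right and rows downward; lengths in mm; the calibration is good to about 2 mm. A picture is of the moment at which its call begins: read the wrist's pose just before it. camera_info takes no time and is no camera call; for the wrist camera it gives the pose at the moment of the call.
- env.job_done(): hands the job in, once; it reports no verdict.
The state is a dict: "time_s": time; "qpos": joint angles; "dq": joint speeds; "tau": joint torques, N m; "tool_pos": TCP position; "ee_rot": TCP orientation; "force": force on the tool from outside, world axes, zero at the start; "ft_torque": the same for the moment, N m; "opening": opening from 0.0 (shut) to 1.0 (fully open).
Only numpy, scipy, OpenCV 4.12 (cv2) and the standard library are available. Lean on these libraries where they do the work, as an engineer would, in place of code of your own. Each camera call takes 0.05 s, during which the arm holds its last target.

### The job

One of the two little plywood bats in front of the long sloped stop is lying upside down, with its two wooden feet in the air. Turn it over without picking it up: with the fingertips push it along the bench against the stop until it tips up and leans there, then push its top edge back over from behind so that it comes down flat on its feet on the bench in front of the stop. Leave the other bat, the pots and the tools where they are.

Things in the scene. Friction and masses are not known exactly. Their poses are not given: they have to be found in the camera images.
- stop: Turning stop fixed to the bench: 360 mm long strip of polished slippery steel (waxed, friction 0.15) on a dark wooden back. Origin: at bench height on the foot line of its face, mid-length. x level, to the rear (roughly away from the robot), y along the stop, z up. The face rises at 45 degrees from the foot line to 17 mm up, then at 66 degrees. Other surfaces: friction about 0.6.
- stop_top (a point): Middle of the stop's top edge, 32 mm behind the foot line and 50 mm up. Nothing of the stop is higher; behind, its back is 42 mm high to 45 mm behind the foot line, then 12 mm high to 74 mm behind it.
- bat: Bat to be turned: plywood plate 80 mm (x) by 100 mm (y) by 12 mm, about 100 g; on one side two pale feet, strips 60 (x) by 16 by 8 mm at y = -34 and +34 mm. Origin: centre of the flat face without feet. z points from it to the footed side: up at the start (20 mm high in all), down when standing on its feet (origin then 20 mm up). At the start +x faces the stop, within 10 degrees.
- bat_far_mid (a point): Middle of the +x edge of the bat's flat face, 30 to 62 mm short of the stop at the start. As the opposite edge is pushed, it slides up the face until the bat leans on the stop's top edge at some 57 degrees, this edge 67 mm up, 17 mm above the stop's top. Pushed from behind towards the robot it stands on its 12 mm edge, and topples onto its feet once about 7 degrees past upright.
- other_bat: The same kind of bat standing the right way up on its feet (feet hidden beneath), plate 80 by 100 mm, top 20 mm above the bench, before the other half of the stop; origin at the bench under its centre, z up. Leave it.
- cup_a: Loose unfired clay cup, 68 mm across, 85 mm high, in front of the stop beyond its left (+y) end; origin at centre of its underside. Leave it.
- cup_b: Loose unfired clay cup, 68 mm across, 85 mm high, behind the stop at its right (-y) end; origin at centre of its underside. Leave it.
- jar: Loose clay jar with a narrow neck, 68 mm across, 92 mm high, behind the middle of the stop; origin at centre of its underside. Leave it.
- prop: Loose white kiln prop, a cylinder 24 mm across and 45 mm high, standing in front of the gap between the bats; origin at centre of its underside. Leave it.
- trimmer: Loose trimming tool lying on the bench beyond the right (-y) end of the stop, 147 mm long (along its x), 12 mm high, wooden handle with steel loop; origin at bench level near its middle. Leave it.
- rib: Loose dark wooden rib, flat block 50 by 90 by 10 mm, behind the left (+y) end of the stop; origin at centre of its underside. Leave it.
- bat_near_left (a point): Corner of the bat's flat (footless) face at its x = -40 mm, y = +50 mm, z = 0
- bat_near_right (a point): Corner of the bat's flat (footless) face at its x = -40 mm, y = -50 mm, z = 0
- bat_far_left (a point): Corner of the bat's flat (footless) face at its x = +40 mm, y = +50 mm, z = 0
- bat_far_right (a point): Corner of the bat's flat (footless) face at its x = +40 mm, y = -50 mm, z = 0
Mind the look-alikes: they are no part of the job. Leave any red look-alike of the bat alone. Several things look just like the trimmer: the one meant starts nearest to the robot's base.

How it is judged:
By the outcome, as a careful person would: the job done as asked, in the order asked, and still so for the second after the job is handed in, with the robot touching nothing.
It also fails if it takes over 54 s, if anything falls off the work surface, if the arm or the gripper's body presses on something with over 40 N, if the wrist force passes 120 N, or if a joint passes its speed limit or range.

## Working session

There is one attempt and no reset: what is moved stays moved. The work goes in short steps, Python scripts to look and compute and a tool call to move; the robot and the scene stay as the last step left them, time stands still between calls to the robot, and variables do not carry over. Pictures are saved under pics/ and viewed, and the job is handed in when it is done.

Besides the shell and the picture viewer there is one more tool, called after "Call:" as name(argument=value, ...), one argument or row to a line, values as JSON. play_rows: Moves the arm, as the interface text tells. Its arguments: {"type":"object","properties":{"commands":{"type":"array"},"newtons":{"type":"number"}},"required":["commands"]}

```bash
ls; mkdir -p pics; python3 - <<'E'
from cell import env
import cv2
for n in ("scene","top"):
    im=env.capture(n); cv2.imwrite(f"pics/{n}0.png",im[:,:,::-1])
    c=env.camera_info(n); print(n,c["K"],c["R"],c["t"])
print(env.state())
E
```

```text
pics
scene [[512.99535373   0.         278.09883953]
 [  0.         512.99535373 202.58538729]
 [  0.           0.           1.        ]] [[-0.44457497  0.8956808   0.01044045]
 [ 0.57968886  0.29657766 -0.7589483 ]
 [-0.68287182 -0.3313572  -0.65106718]] [ 244.75634815 -287.82899574 1444.17608385]
top [[411.09521235   0.         280.62541651]
 [  0.         411.09521235 215.16969797]
 [  0.           0.           1.        ]] [[ 0.01624221 -0.99912155 -0.03863053]
 [-0.9917956  -0.01119949 -0.12734226]
 [ 0.12679776  0.04038191 -0.99110627]] [  7.38186779 566.97732925 806.86806022]
{'time_s': 0.1, 'qpos': array([-1.27129866e+00,  2.91227435e-01, -1.54037136e-01,  1.12668238e+00,
       -3.77737816e-06,  1.43148063e+00]), 'dq': array([ 1.69536598e-03, -1.89341077e-03,  3.23699328e-03,  1.30535378e-03,
        2.59560189e-05, -4.13845236e-04]), 'tau': array([ 1.38468669e-03, -5.37980604e+01,  3.31917500e+01,  9.36154858e-03,
       -1.81739879e-04,  2.32692986e-05]), 'tool_pos': array([ 222.93641564, -474.89646452,  230.79302802]), 'ee_rot': array([ 0.88091307,  1.38631044, -0.87969331]), 'force': array([ 0.36413174, -0.71019183, -0.19120603]), 'ft_torque': array([-0.04074346, -0.03049126,  0.02258278]), 'opening': 0.9984529081387004}
```

View pics/scene0.png

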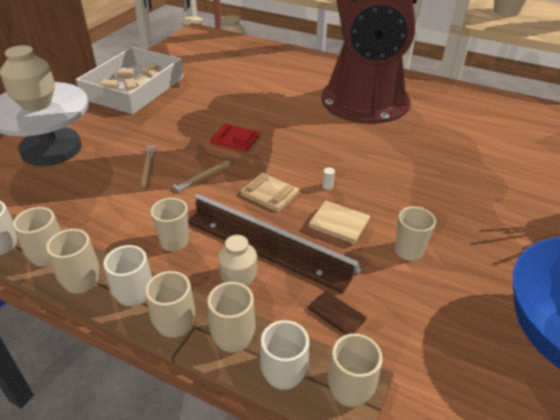

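View pics/top0.png

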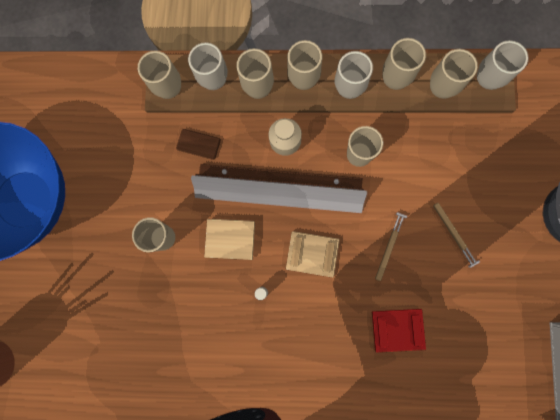

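```bash
python3 - <<'E'
import cv2
im=cv2.imread("pics/top0.png")
c=im[110:310,180:380]; cv2.imwrite("pics/topz.png",cv2.resize(c,None,fx=4,fy=4,interpolation=cv2.INTER_CUBIC)[:600,:800] if 0 else cv2.resize(c,(600,600),interpolation=cv2.INTER_CUBIC))
im=cv2.imread("pics/scene0.png")
c=im[160:300,180:380]; cv2.imwrite("pics/scz.png",cv2.resize(c,(800,560),interpolation=cv2.INTER_CUBIC))
E
```

```text
(no output)
```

View pics/topz.png

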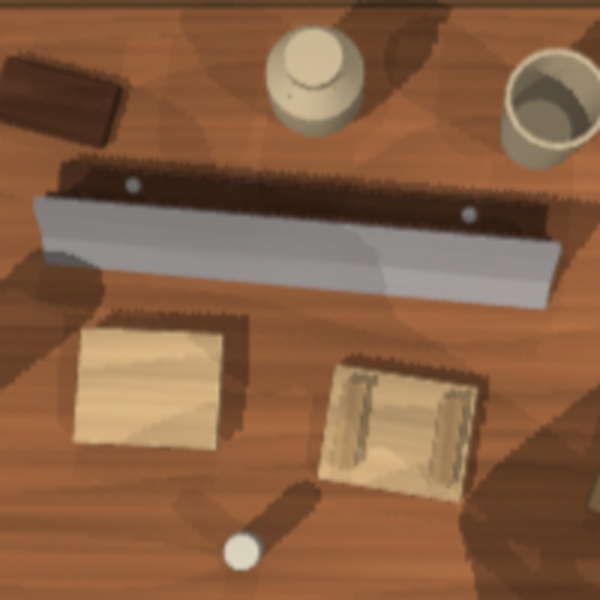

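View pics/scz.png

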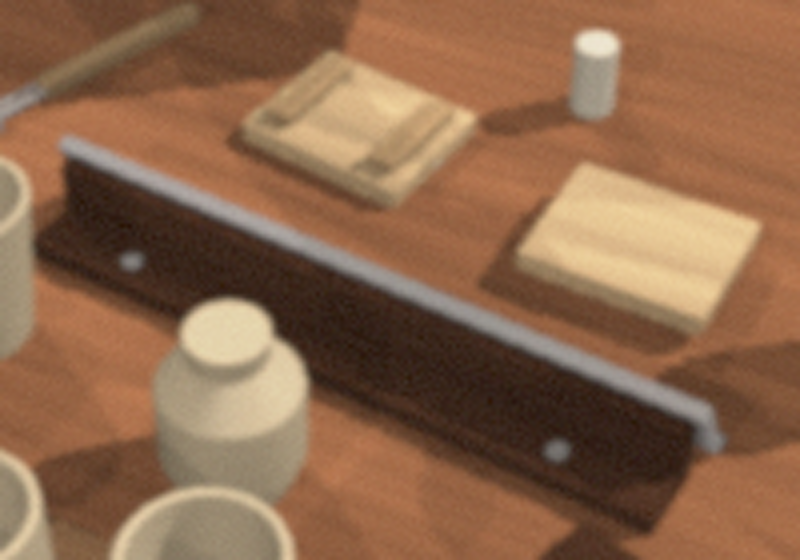

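The top view (3× crop, offset 180,110) shows these points:
- The upturned bat's plate corners are at crop (336,366), (478,385), (463,500) and (319,478).
- The stop's foot line runs (42,265) to (546,308), and its top edge (34,197) to (560,242).
- The prop is at (241,551), the jar behind at (315,80), and cup_b at (550,110).

The scene view agrees with this.

```bash
cat > h.py <<'E'
from cell import env
import numpy as np, cv2
def ray(name,uv,z,c=None):
    c=c or env.camera_info(name)
    K,R,t=map(np.array,(c["K"],c["R"],c["t"]))
    o=-R.T@t; d=R.T@np.linalg.solve(K,[uv[0],uv[1],1]); s=(z-o[2])/d[2]
    return o+s*d
def crop(u,v): return (180+(u+.5)/3-.5,110+(v+.5)/3-.5)
S0=S1=None
E
python3 - <<'E'
from h import *
np.set_printoptions(precision=1,suppress=True)
P=lambda u,v,z: ray("top",crop(u,v),z)
fl,fr=P(42,265,0),P(546,308,0); tl,tr=P(34,197,50),P(560,242,50)
print("foot",fl,fr,np.linalg.norm(fl-fr),"top",tl,tr,np.linalg.norm(tl-tr))
for a,b in((fl,fr),(tl,tr)):
    d=a-b; print("yaw of stop y",np.degrees(np.arctan2(-d[0],d[1])))
d=(tl-tr)+(fl-fr); yax=d/np.linalg.norm(d); xax=np.array([yax[1],-yax[0],0])
o=(fl+fr)/2; print("depth top-foot",((tl+tr)/2-o)@xax, "x axis",xax,"mid",o)
C=[P(*q,12) for q in((336,366),(478,385),(463,500),(319,478))]
for c in C: print("bat corner",c,"stop frame",(c-o)@xax,(c-o)@yax)
c=sum(C)/4; print("bat centre",c,(c-o)@xax,(c-o)@yax)
e=C[0]-C[1]; print("bat yaw",np.degrees(np.arctan2(-e[0],e[1])), np.linalg.norm(e),np.linalg.norm(C[1]-C[2]))
for n,q,z in(("prop",(241,551),45),("jar",(313,58),92),("cupb",(555,98),85)):
    p=P(*q,z);print(n,p,(p-o)@xax,(p-o)@yax)
for q in((75,445),(216,448),(222,335),(83,328)):
    p=P(*q,20);print("other",p,(p-o)@xax,(p-o)@yax)
# scene check of bat corners/foot
for n,q in(("FR",(240,130)),("NR",(332,52)),("NL",(475,124)),("FL",(392,193))):
    q=(180+(q[0]+.5)/4-.5,160+(q[1]+.5)/4-.5); p=ray("scene",q,12); print("scene",n,p,(p-o)@xax,(p-o)@yax)
for q in((65,140),(712,410)):
    q=(180+(q[0]+.5)/4-.5,160+(q[1]+.5)/4-.5); p=ray("scene",q,50); print("scene stop top",p,(p-o)@xax,(p-o)@yax)
from scipy.spatial.transform import Rotation as Rt
print(Rt.from_rotvec(env.state()["ee_rot"]).as_matrix())
E
```

```text
foot [606.9 206.1   0. ] [ 579.5 -155.7    0. ] 362.8229517742755 top [645.8 200.8  50. ] [ 617.5 -157.5   50. ] 359.49750289313164
yaw of stop y -4.331603457584205
yaw of stop y -4.5030200955995
depth top-foot 38.608253600831496 x axis [ 1.  -0.1  0. ] mid [593.2  25.2   0. ]
bat corner [535.3  -7.6  12. ] stop frame -55.196819468523735 -37.163890272344815
bat corner [ 523.3 -106.4   12. ] stop frame -59.52544579412192 -136.60485801561438
bat corner [444.1 -96.   12. ] stop frame -139.34075802426904 -132.34311160960652
bat corner [457.5   3.2  12. ] stop frame -133.64908725501022 -32.43381699582589
bat centre [490.  -51.7  12. ] -96.92802763548123 -84.6364192233479
bat yaw -6.9094065160447595 99.53513485993095 79.9290094322768
prop [408.8  53.3  45. ] -186.01394552983817 13.755993723603416
jar [730.7   9.1  92. ] 138.29670227725867 -5.543285805982889
cupb [ 706.5 -149.4   85. ] 126.35969950711979 -165.368118175419
other [477.4 172.4  20. ] -126.81193400742141 137.80970485589089
other [476.8  74.3  20. ] -119.81205102726388 39.980687081256136
other [555.3  72.1  20. ] -41.42546637540726 43.80977305950465
other [559.1 170.   20. ] -45.20030488558657 141.7167708702351
scene FR [ 526.8 -105.    12. ] -56.14157677859596 -134.92937479920914
scene NR [442.5 -93.   12. ] -141.2011599360419 -129.52761225704288
scene NL [464.1   6.3  12. ] -127.27041259051028 -28.870777947719866
scene FL [535.7  -8.6  12. ] -54.70390711932726 -38.168447556259544
scene stop top [ 613.9 -156.    50. ] 34.5399982829848 -179.12090519931323
scene stop top [640.7 201.2  50. ] 33.810452191613486 179.1226994534789
[[-0.   0.9  0.4]
 [ 0.   0.4 -0.9]
 [-1.   0.  -0. ]]
```

```bash
python3 - <<'E'
from h import *
from scipy.spatial.transform import Rotation as Rt
s=env.state();z=Rt.from_rotvec(s["ee_rot"]).as_matrix()[:,2]
h=np.arctan2(z[1],z[0]); print(h, -np.pi/2-np.radians(4.4)-h, s["tool_pos"])
E
```

```text
-1.1319828686524678 -0.5156079452301794 [ 222.93641564 -474.89646452  230.79302802]
```

Call:
play_rows(
  commands=[
    {"delta_pos":[20,44,0],"twist":-0.1,"jaw":20},
    {"delta_pos":[40,88,0],"twist":-0.2,"jaw":20},
    {"delta_pos":[60,132,0],"twist":-0.3,"jaw":20},
    {"delta_pos":[80,176,0],"twist":-0.4,"jaw":20},
    {"delta_pos":[98,217,0],"twist":-0.516,"jaw":20},
  ],
)

```text
time_s: 0.6
tool_pos: [321.2, -255.8, 230.6]
ee_rot: [1.27, 1.17, -1.268]
force: [1.6, 0.6, 0.4]
opening: 0.236
```

Call:
play_rows(
  commands=[
    {"delta_pos":[20,44,0],"twist":0,"jaw":20},
    {"delta_pos":[40,88,0],"twist":0,"jaw":20},
    {"delta_pos":[60,132,0],"twist":0,"jaw":20},
    {"delta_pos":[80,176,0],"twist":0,"jaw":20},
    {"delta_pos":[96,214,0],"twist":0,"jaw":20},
  ],
)

```text
time_s: 1.1
tool_pos: [417.6, -39.5, 230.6]
ee_rot: [1.27, 1.171, -1.268]
force: [1.4, 0.0, -0.0]
opening: 0.237
```

Call:
play_rows(
  commands=[
    {"delta_pos":[0,0,0],"twist":0,"jaw":20},
  ],
)

```text
time_s: 1.2
tool_pos: [418.5, -35.7, 230.4]
ee_rot: [1.267, 1.174, -1.263]
force: [-0.7, -0.8, -0.4]
opening: 0.233
```

Call:
play_rows(
  commands=[
    {"delta_pos":[-1,-9,-45],"twist":0,"jaw":20},
    {"delta_pos":[-1,-9,-90],"twist":0,"jaw":20},
    {"delta_pos":[-1,-9,-135],"twist":0,"jaw":20},
    {"delta_pos":[-1,-9,-175],"twist":0,"jaw":20},
    {"delta_pos":[-1,-9,-190],"twist":0,"jaw":20},
  ],
)

```text
time_s: 1.7
tool_pos: [414.6, -44.6, 37.3]
ee_rot: [1.266, 1.178, -1.267]
force: [0.7, -0.2, -0.2]
opening: 0.235
```

Call:
play_rows(
  commands=[
    {"delta_pos":[0,0,0],"twist":0,"jaw":20},
  ],
)

```text
time_s: 1.8
tool_pos: [412.7, -44.7, 35.5]
ee_rot: [1.265, 1.182, -1.27]
force: [-0.2, 0.1, 0.5]
opening: 0.236
```

```bash
python3 - <<'E'
from h import *
from scipy.spatial.transform import Rotation as Rt
s=env.state();z=Rt.from_rotvec(s["ee_rot"]).as_matrix()
h=np.arctan2(z[1,2],z[0,2]); print(np.degrees(h)+90, s["tool_pos"],s["force"],z[:,0])
im=env.capture("top"); cv2.imwrite("pics/top1.png",cv2.resize(im[110:310,180:380,::-1],(600,600),interpolation=cv2.INTER_CUBIC))
im=env.capture("scene"); cv2.imwrite("pics/sc1.png",cv2.resize(im[100:300,180:380,::-1],(600,600),interpolation=cv2.INTER_CUBIC))
E
```

```text
-4.412717786125796 [412.70507481 -44.66132439  35.45614186] [-0.19219924  0.05246232  0.48416957] [-0.00855213  0.0049858  -0.999951  ]
```

View pics/top1.png

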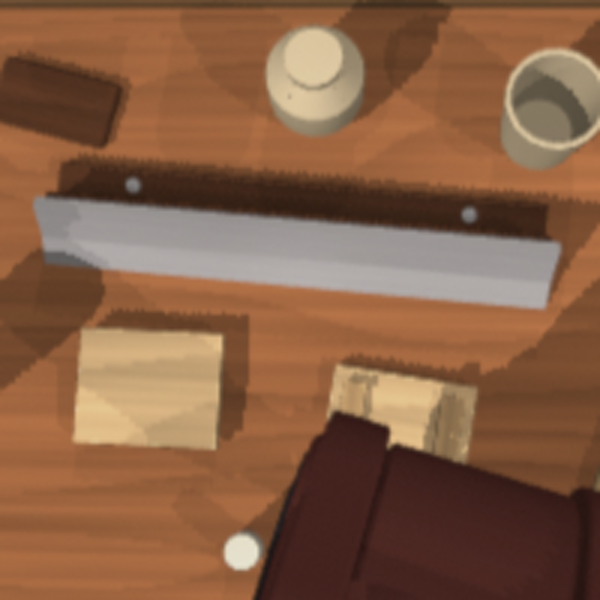

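View pics/sc1.png

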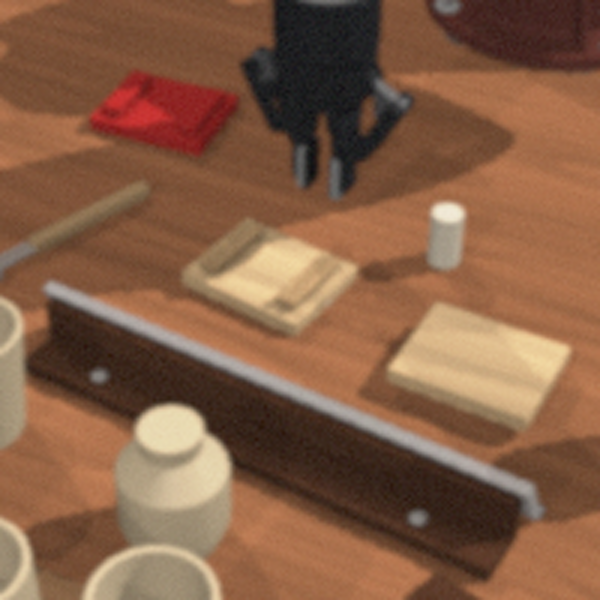

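The fingers are in front of the near edge, centred on the bat (scene crop tips at about (320,190), bat at (270,275)). Next I lower them and check for bench contact.

Call:
play_rows(
  commands=[
    {"delta_pos":[0,0,-15],"twist":0,"jaw":20},
    {"delta_pos":[0,0,-25],"twist":0,"jaw":20},
    {"delta_pos":[0,0,-29],"twist":0,"jaw":20},
    {"delta_pos":[0,0,-32],"twist":0,"jaw":20},
    {"delta_pos":[0,0,-32],"twist":0,"jaw":20},
  ],
)

```text
time_s: 2.4
tool_pos: [414.0, -44.9, 5.3]
ee_rot: [1.266, 1.179, -1.268]
force: [0.5, 0.1, 1.0]
opening: 0.236
```

Call:
play_rows(
  commands=[
    {"delta_pos":[0,0,-1],"twist":0,"jaw":20},
    {"delta_pos":[0,0,-2],"twist":0,"jaw":20},
    {"delta_pos":[0,0,-2],"twist":0,"jaw":20},
  ],
)

```text
time_s: 2.7
tool_pos: [414.2, -44.9, 3.4]
ee_rot: [1.266, 1.179, -1.268]
force: [-0.9, 0.6, 0.2]
opening: 0.234
```

Call:
play_rows(
  commands=[
    {"delta_pos":[9,-0.7,0],"twist":0,"jaw":20},
    {"delta_pos":[18,-1.4,0],"twist":0,"jaw":20},
    {"delta_pos":[27,-2.1,0],"twist":0,"jaw":20},
    {"delta_pos":[36,-2.8,0],"twist":0,"jaw":20},
    {"delta_pos":[44,-3.4,0],"twist":0,"jaw":20},
  ],
)

```text
time_s: 3.2
tool_pos: [459.0, -48.4, 3.3]
ee_rot: [1.266, 1.179, -1.268]
force: [-1.6, 0.0, 1.2]
opening: 0.236
```

Call:
play_rows(
  commands=[
    {"delta_pos":[7,-0.5,0],"twist":0,"jaw":20},
    {"delta_pos":[14,-1.1,0],"twist":0,"jaw":20},
    {"delta_pos":[20,-1.6,0],"twist":0,"jaw":20},
    {"delta_pos":[26,-2,0],"twist":0,"jaw":20},
    {"delta_pos":[30,-2.3,0],"twist":0,"jaw":20},
  ],
)

```text
time_s: 3.7
tool_pos: [489.6, -50.8, 3.3]
ee_rot: [1.266, 1.179, -1.268]
force: [-1.2, 0.6, -0.7]
opening: 0.229
```

```bash
cat >> h.py <<'E'
def look(tag):
    s=env.state(); p=s["tool_pos"]; a=p-np.array([593.2,25.2,0]); x=np.array([.997,-.077,0]); y=np.array([.077,.997,0])
    print(s["time_s"],p,"stop frame",a@x,a@y,"F",s["force"])
    t=env.capture("top")[110:310,180:380,::-1]; c=env.capture("scene")[100:300,180:380,::-1]
    im=np.hstack([cv2.resize(t,(400,400),interpolation=cv2.INTER_CUBIC),cv2.resize(c,(400,400),interpolation=cv2.INTER_CUBIC)])
    cv2.imwrite(f"pics/{tag}.png",im)
E
python3 -c "
from h import *
look('l1')"
```

```text
3.7 [489.62499403 -50.7952394    3.33130389] stop frame -97.41264752276814 -83.7425291456882 F [-1.20242892  0.55705879 -0.72497995]
```

View pics/l1.png

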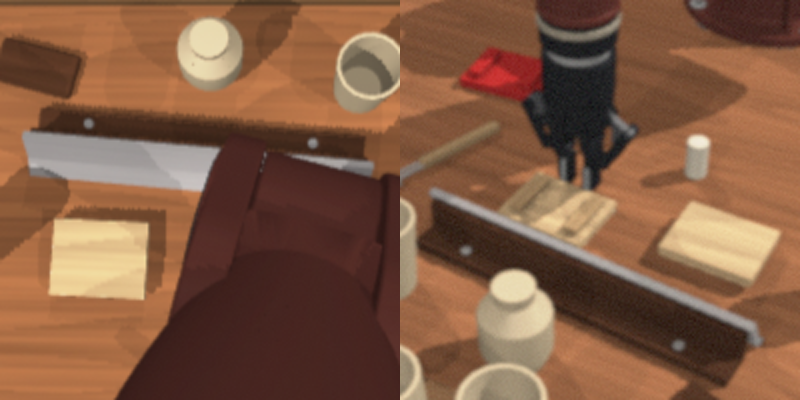

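The bat has been pushed square up to the stop; in the scene half its far edge is hidden behind the stop's top near (560,235). I'll keep pushing.

Call:
play_rows(
  commands=[
    {"delta_pos":[5,-0.4,0],"twist":0,"jaw":20},
    {"delta_pos":[10,-0.8,0],"twist":0,"jaw":20},
    {"delta_pos":[15,-1.2,0],"twist":0,"jaw":20},
    {"delta_pos":[20,-1.6,0],"twist":0,"jaw":20},
    {"delta_pos":[25,-2,0],"twist":0,"jaw":20},
  ],
)

```text
time_s: 4.3
tool_pos: [514.8, -52.8, 3.3]
ee_rot: [1.266, 1.179, -1.268]
force: [-2.7, 0.2, -1.0]
opening: 0.234
```

```bash
python3 -c "
from h import *
look('l2')"
```

```text
4.3 [514.83998572 -52.8080739    3.2753836 ] stop frame -72.11831254893339 -83.80777077489496 F [-2.70664791  0.15878102 -1.03970901]
```

View pics/l2.png

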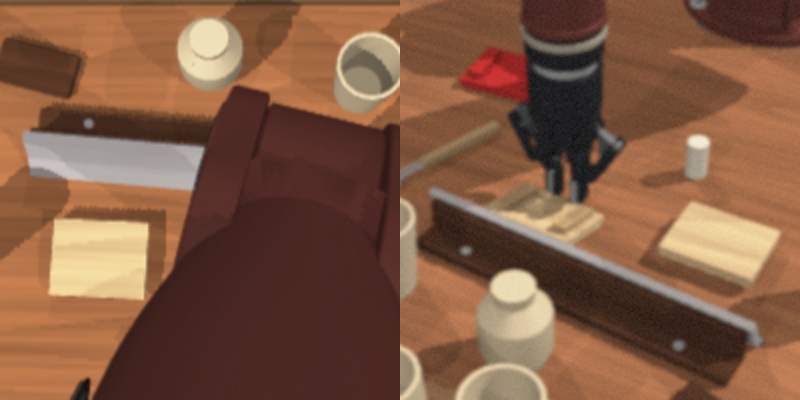

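The bat's far part is climbing behind the stop's top (scene (550,215)), and the push force is a low 2.7 N. I'll continue.

Call:
play_rows(
  commands=[
    {"delta_pos":[5,-0.4,0],"twist":0,"jaw":20},
    {"delta_pos":[10,-0.8,0],"twist":0,"jaw":20},
    {"delta_pos":[15,-1.2,0],"twist":0,"jaw":20},
    {"delta_pos":[20,-1.6,0],"twist":0,"jaw":20},
    {"delta_pos":[25,-2,0],"twist":0,"jaw":20},
  ],
)

```text
time_s: 4.9
tool_pos: [541.2, -55.0, 3.4]
ee_rot: [1.266, 1.178, -1.267]
force: [-1.3, 0.7, -0.8]
opening: 0.232
```

```bash
python3 -c "
from h import *
look('l3')"
```

```text
4.9 [541.18699071 -55.00984188   3.42601097] stop frame -45.68081243903212 -83.97421407078987 F [-1.26029939  0.73442195 -0.76705907]
```

View pics/l3.png

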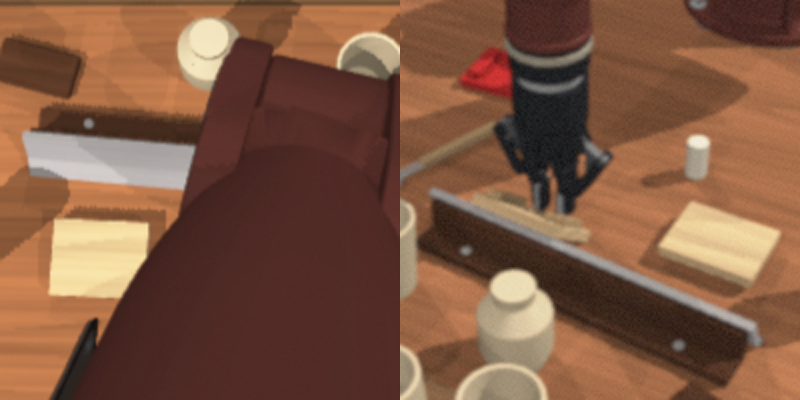

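Call:
play_rows(
  commands=[
    {"delta_pos":[4,-0.3,0],"twist":0,"jaw":20},
    {"delta_pos":[8,-0.6,0],"twist":0,"jaw":20},
    {"delta_pos":[12,-0.9,0],"twist":0,"jaw":20},
    {"delta_pos":[15,-1.2,0],"twist":0,"jaw":20},
    {"delta_pos":[18,-1.4,0],"twist":0,"jaw":20},
  ],
)

```text
time_s: 5.5
tool_pos: [559.9, -56.5, 3.4]
ee_rot: [1.266, 1.177, -1.266]
force: [-0.9, 0.1, -0.1]
opening: 0.236
```

```bash
python3 -c "
from h import *
look('l4')
c=env.capture('scene')[140:240,220:320,::-1]; cv2.imwrite('pics/l4z.png',cv2.resize(c,(600,600),interpolation=cv2.INTER_CUBIC))"
```

```text
5.5 [559.90822625 -56.520187     3.44949948] stop frame -26.899444027878435 -84.03849302214898 F [-0.9292356   0.09801838 -0.14067563]
```

View pics/l4z.png

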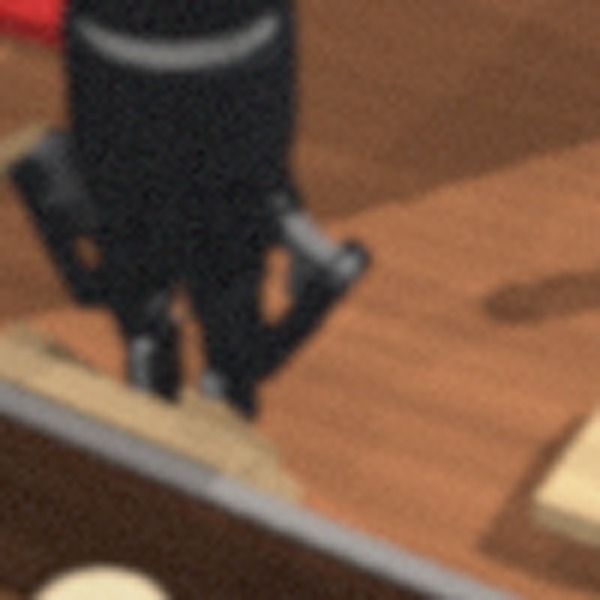

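Call:
play_rows(
  commands=[
    {"delta_pos":[1.5,-0.1,0],"twist":0,"jaw":20},
    {"delta_pos":[3,-0.2,0],"twist":0,"jaw":20},
    {"delta_pos":[3,-0.2,0],"twist":0,"jaw":20},
  ],
)

```text
time_s: 5.95
tool_pos: [563.2, -56.8, 3.5]
ee_rot: [1.267, 1.177, -1.266]
force: [-0.6, -0.2, 0.1]
opening: 0.231
```

```bash
python3 -c "
from h import *
look('l5')
c=env.capture('scene')[140:240,220:320,::-1]; cv2.imwrite('pics/l5z.png',cv2.resize(c,(600,600),interpolation=cv2.INTER_CUBIC))"
```

```text
5.95 [563.16506702 -56.79636773   3.53986941] stop frame -23.631107864024955 -84.06306846922148 F [-0.62136059 -0.21079913  0.1387598 ]
```

View pics/l5z.png

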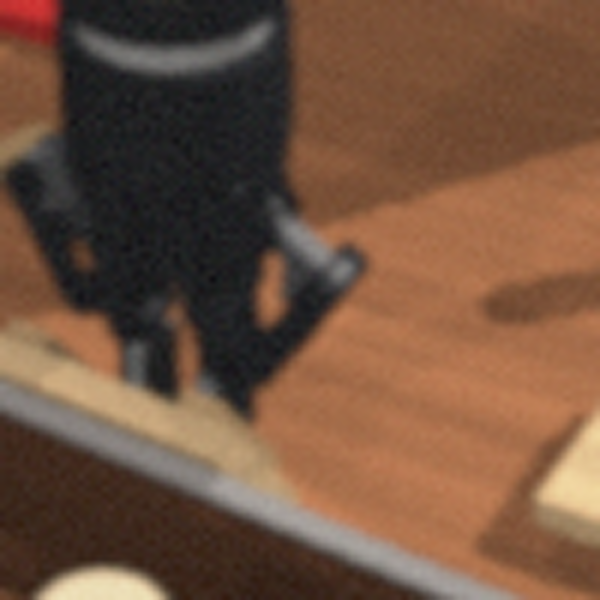

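The bat leans with its top edge clear above the stop (zoom (130,390)). I'll withdraw gently and look.

Call:
play_rows(
  commands=[
    {"delta_pos":[-2,0.2,0],"twist":0,"jaw":20},
    {"delta_pos":[-8,0.6,0],"twist":0,"jaw":20},
    {"delta_pos":[-20,1.6,0],"twist":0,"jaw":20},
    {"delta_pos":[-40,3.2,0],"twist":0,"jaw":20},
    {"delta_pos":[-65,5,5],"twist":0,"jaw":20},
  ],
)

```text
time_s: 6.6
tool_pos: [497.2, -51.7, 8.2]
ee_rot: [1.266, 1.177, -1.266]
force: [0.0, -0.2, 0.9]
opening: 0.232
```

Call:
play_rows(
  commands=[
    {"delta_pos":[-25,5,40],"twist":0,"jaw":20},
    {"delta_pos":[-30,5,85],"twist":0,"jaw":20},
    {"delta_pos":[-30,5,130],"twist":0,"jaw":20},
    {"delta_pos":[-30,5,160],"twist":0,"jaw":20},
    {"delta_pos":[-30,5,160],"twist":0,"jaw":20},
  ],
)

```text
time_s: 7.1
tool_pos: [469.2, -47.2, 172.3]
ee_rot: [1.269, 1.171, -1.261]
force: [0.1, 0.3, 0.2]
opening: 0.234
```

```bash
python3 -c "
from h import *
look('l6')
c=env.capture('scene')[140:240,220:320,::-1]; cv2.imwrite('pics/l6z.png',cv2.resize(c,(600,600),interpolation=cv2.INTER_CUBIC))"
```

```text
7.1 [469.24939699 -47.21518097 172.26637618] stop frame -118.00278226149337 -81.74213186108135 F [0.08134728 0.34613842 0.20244671]
```

View pics/l6z.png

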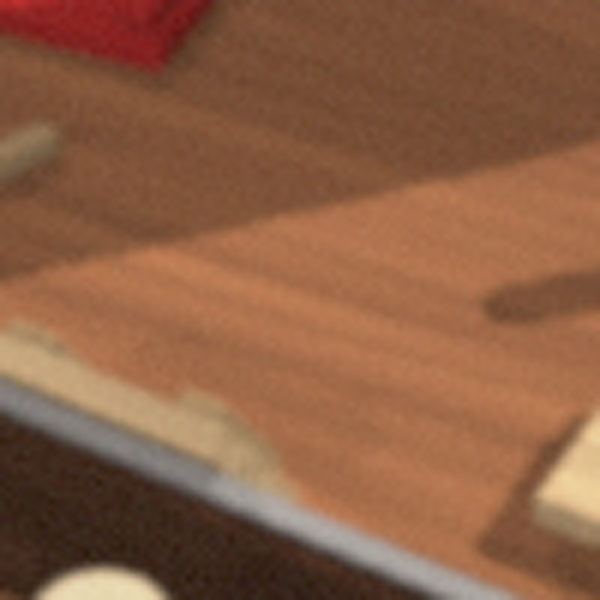

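View pics/l6.png

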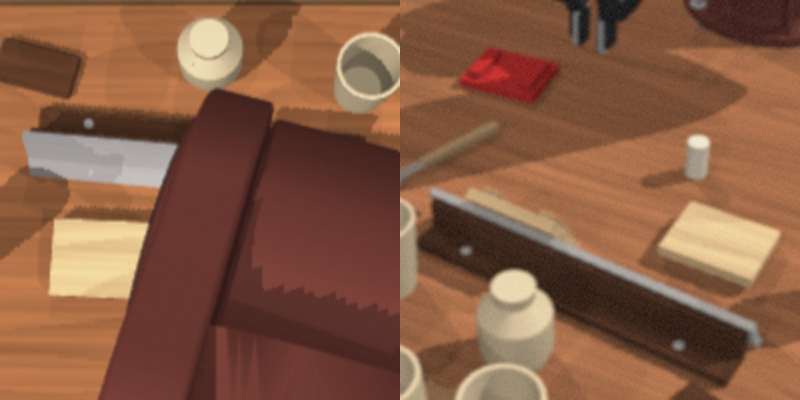

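```bash
python3 - <<'E'
from h import *
c=env.camera_info("scene"); K,R,t=map(np.array,(c["K"],c["R"],c["t"]))
o=np.array([593.2,25.2,0]);x=np.array([.997,-.077,0]); y=np.array([.077,.997,0]);zz=np.array([0,0,1])
def pr(a,b,h):
    q=K@(R@(o+a*x+b*y+h*zz)+t); return q[:2]/q[2]
zoom=lambda p:np.round((p-[220,140]+.5)*6-.5)
print("stop top at y=-34,-134",[zoom(pr(32,b,50)) for b in(-34,-134)])
for th in(39,45,50,57):
    n0=32-50/np.tan(np.radians(th)); C,S=np.cos(np.radians(th)),np.sin(np.radians(th))
    if th==39:n0=32-80*C
    print(th,n0,"flat L,R",[zoom(pr(n0+80*C,b,80*S)) for b in(-34,-134)],"foot-side L,R",[zoom(pr(n0+80*C-12*S,b,80*S+12*C)) for b in(-34,-134)])
im=env.capture("scene")[160:240,180:280,::-1]; cv2.imwrite("pics/l7.png",cv2.resize(im,(750,600),interpolation=cv2.INTER_CUBIC))
E
```

```text
stop top at y=-34,-134 [array([222., 477.]), array([-30., 371.])]
39 -30.171676916557672 flat L,R [array([222., 476.]), array([-30., 370.])] foot-side L,R [array([234., 441.]), array([-19., 337.])]
45 -18.000000000000007 flat L,R [array([211., 473.]), array([-43., 367.])] foot-side L,R [array([225., 438.]), array([-30., 333.])]
50 -9.954981558863999 flat L,R [array([206., 468.]), array([-49., 361.])] foot-side L,R [array([221., 433.]), array([-35., 328.])]
57 -0.4703796598755261 flat L,R [array([202., 457.]), array([-54., 350.])] foot-side L,R [array([219., 424.]), array([-37., 318.])]
```

View pics/l7.png

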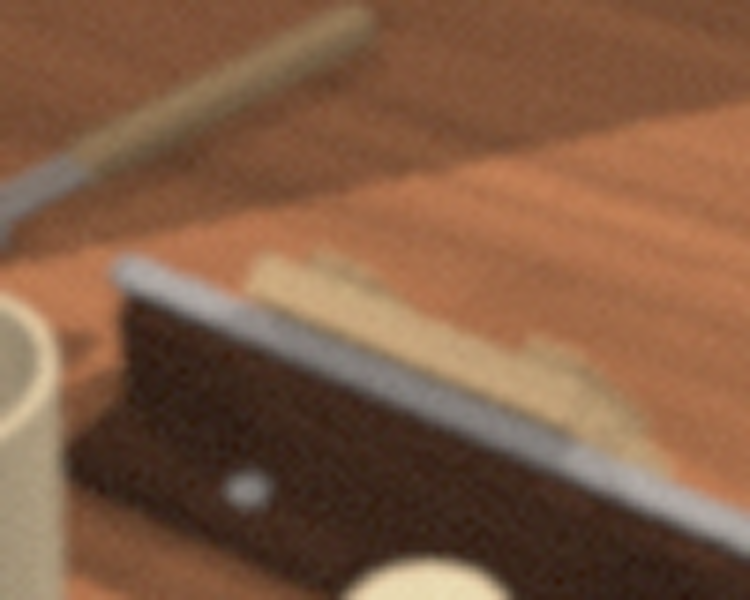

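The lean is stable: the bat's end-face corner projects to zoom (219,424) for 57°, and I see about (220,424). Next I go up over the bat and down behind its top edge.

Call:
play_rows(
  commands=[
    {"delta_pos":[40,-3.5,5],"twist":0,"jaw":20},
    {"delta_pos":[80,-7,5],"twist":0,"jaw":20},
    {"delta_pos":[120,-11,5],"twist":0,"jaw":20},
    {"delta_pos":[160,-14.5,5],"twist":0,"jaw":20},
    {"delta_pos":[190,-17,5],"twist":0,"jaw":20},
  ],
)

```text
time_s: 7.8
tool_pos: [657.2, -63.4, 169.6]
ee_rot: [1.265, 1.181, -1.269]
force: [-0.0, -0.4, 0.7]
opening: 0.233
```

Call:
play_rows(
  commands=[
    {"delta_pos":[0,0,0],"twist":0,"jaw":20},
    {"delta_pos":[0,0,0],"twist":0,"jaw":20},
  ],
)

```text
time_s: 8.0
tool_pos: [656.1, -63.2, 166.9]
ee_rot: [1.263, 1.185, -1.272]
force: [-0.9, -0.1, 0.9]
opening: 0.23
```

Call:
play_rows(
  commands=[
    {"delta_pos":[3,0,-30],"twist":0,"jaw":20},
    {"delta_pos":[3,0,-55],"twist":0,"jaw":20},
    {"delta_pos":[3,0,-70],"twist":0,"jaw":20},
    {"delta_pos":[3,0,-80],"twist":0,"jaw":20},
    {"delta_pos":[3,0,-80],"twist":0,"jaw":20},
  ],
)

```text
time_s: 8.5
tool_pos: [657.2, -62.9, 85.4]
ee_rot: [1.262, 1.187, -1.274]
force: [-0.7, 0.2, 0.2]
opening: 0.236
```

```bash
python3 -c "
from h import *
look('l8')"
```

```text
8.5 [657.24533675 -62.93153801  85.42277428] stop frame 70.63932916251434 -82.9356524635729 F [-0.65157635  0.20965385  0.20660774]
```

View pics/l8.png

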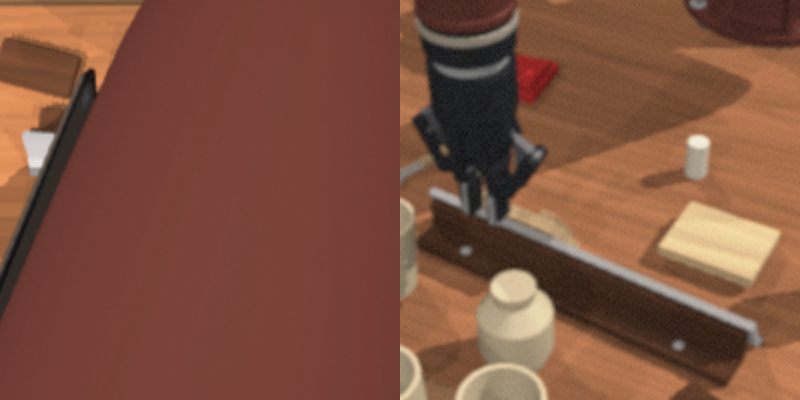

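The fingers stand behind the leaning bat (scene tips (485,215)), well clear of the jar and cup. I'll lower them to about 57 mm.

Call:
play_rows(
  commands=[
    {"delta_pos":[0,0,-10],"twist":0,"jaw":20},
    {"delta_pos":[0,0,-20],"twist":0,"jaw":20},
    {"delta_pos":[0,0,-27],"twist":0,"jaw":20},
    {"delta_pos":[0,0,-28],"twist":0,"jaw":20},
    {"delta_pos":[0,0,-28],"twist":0,"jaw":20},
  ],
)

```text
time_s: 9.1
tool_pos: [658.7, -63.2, 59.0]
ee_rot: [1.263, 1.185, -1.272]
force: [0.3, 0.2, -0.2]
opening: 0.235
```

Call:
play_rows(
  commands=[
    {"delta_pos":[-3,0.2,0],"twist":0,"jaw":20},
    {"delta_pos":[-6,0.5,0],"twist":0,"jaw":20},
    {"delta_pos":[-9,0.7,0],"twist":0,"jaw":20},
    {"delta_pos":[-12,0.9,0],"twist":0,"jaw":20},
    {"delta_pos":[-15,1.2,0],"twist":0,"jaw":20},
  ],
)

```text
time_s: 9.6
tool_pos: [643.5, -62.0, 59.2]
ee_rot: [1.263, 1.185, -1.272]
force: [-0.1, 0.5, 0.3]
opening: 0.233
```

```bash
python3 -c "
from h import *
look('l9')
c=env.capture('scene')[130:230,200:300,::-1]; cv2.imwrite('pics/l9z.png',cv2.resize(c,(600,600),interpolation=cv2.INTER_CUBIC))"
```

```text
9.6 [643.46056698 -61.98192095  59.18487681] stop frame 56.82279319276167 -83.05031152599928 F [-0.12129895  0.47561039  0.28852108]
```

View pics/l9z.png

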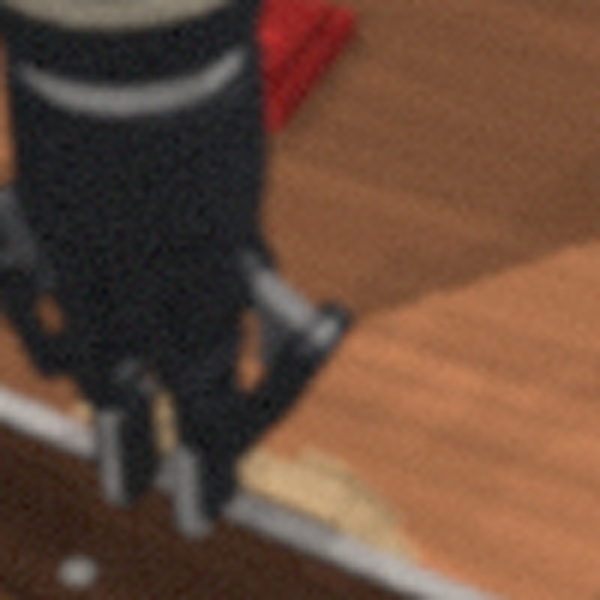

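Call:
play_rows(
  commands=[
    {"delta_pos":[0,0,-3],"twist":0,"jaw":20},
    {"delta_pos":[-4,0.3,-3.5],"twist":0,"jaw":20},
    {"delta_pos":[-9,0.7,-3.5],"twist":0,"jaw":20},
    {"delta_pos":[-14,1.1,-3.5],"twist":0,"jaw":20},
    {"delta_pos":[-19,1.5,-3.5],"twist":0,"jaw":20},
  ],
)

```text
time_s: 10.25
tool_pos: [624.0, -60.4, 55.7]
ee_rot: [1.263, 1.185, -1.272]
force: [-0.4, -0.8, 0.7]
opening: 0.235
```

```bash
python3 -c "
from h import *
look('l10')
c=env.capture('scene')[130:230,200:300,::-1]; cv2.imwrite('pics/l10z.png',cv2.resize(c,(600,600),interpolation=cv2.INTER_CUBIC))"
```

```text
10.25 [623.99623427 -60.40463446  55.69410686] stop frame 37.29540241687111 -82.97651051591502 F [-0.36546566 -0.82293465  0.72930969]
```

View pics/l10z.png

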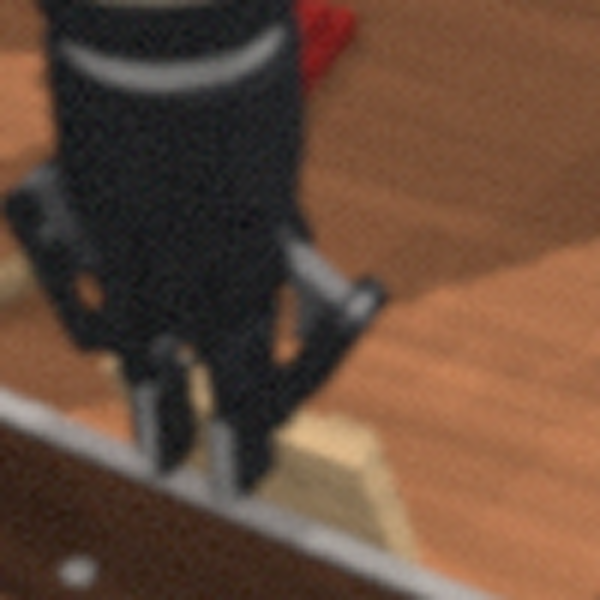

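The bat is turning upright: its flat face now shows above the stop at zoom (330,490). I'll carry on.

Call:
play_rows(
  commands=[
    {"delta_pos":[-5,0.4,0],"twist":0,"jaw":20},
    {"delta_pos":[-10,0.8,0],"twist":0,"jaw":20},
    {"delta_pos":[-15,1.2,0],"twist":0,"jaw":20},
    {"delta_pos":[-19,1.5,0],"twist":0,"jaw":20},
    {"delta_pos":[-22,1.7,0],"twist":0,"jaw":20},
  ],
)

```text
time_s: 10.9
tool_pos: [601.7, -58.7, 55.8]
ee_rot: [1.263, 1.185, -1.272]
force: [-1.1, -0.1, 0.2]
opening: 0.231
```

```bash
python3 -c "
from h import *
look('l11')
c=env.capture('scene')[130:230,200:300,::-1]; cv2.imwrite('pics/l11z.png',cv2.resize(c,(600,600),interpolation=cv2.INTER_CUBIC))"
```

```text
10.9 [601.71914379 -58.66576117  55.81114009] stop frame 14.951249971133166 -82.95818981694346 F [-1.11520339 -0.13190744  0.20761436]
```

View pics/l11z.png

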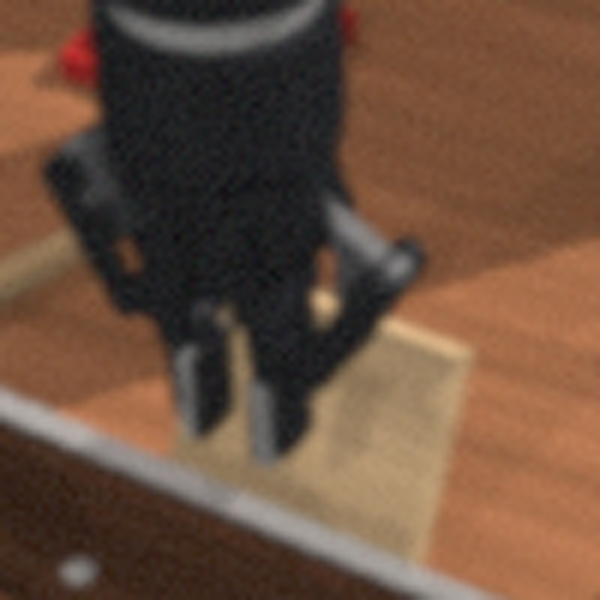

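Call:
play_rows(
  commands=[
    {"delta_pos":[-2.5,0.2,0],"twist":0,"jaw":20},
    {"delta_pos":[-5,0.4,0],"twist":0,"jaw":20},
    {"delta_pos":[-7.5,0.6,0],"twist":0,"jaw":20},
    {"delta_pos":[-10,0.8,0],"twist":0,"jaw":20},
    {"delta_pos":[-10,0.8,0],"twist":0,"jaw":20},
  ],
)

```text
time_s: 11.55
tool_pos: [591.7, -57.9, 55.9]
ee_rot: [1.263, 1.185, -1.272]
force: [-0.8, -1.7, 0.3]
opening: 0.238
```

```bash
python3 -c "
from h import *
look('l12')
c=env.capture('scene')[130:230,200:300,::-1]; cv2.imwrite('pics/l12z.png',cv2.resize(c,(600,600),interpolation=cv2.INTER_CUBIC))"
```

```text
11.55 [591.68072695 -57.86162145  55.85520307] stop frame 4.881029622056628 -82.9294206117819 F [-0.81772319 -1.6613162   0.30787906]
```

View pics/l12z.png

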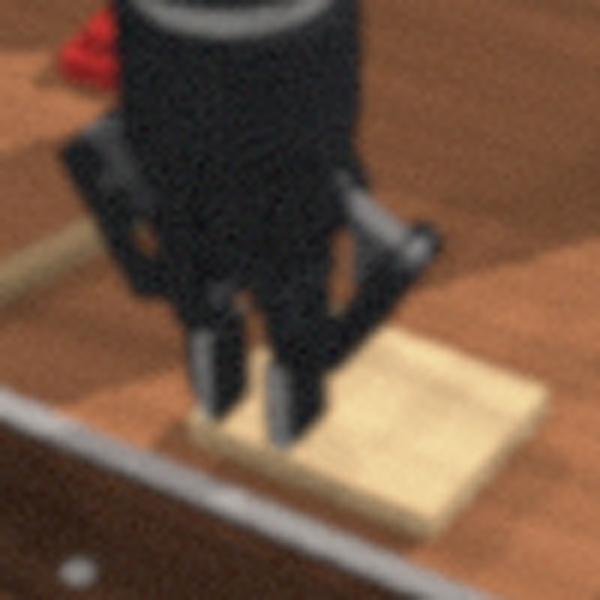

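The bat has come down flat (zoom (370,430)). I'll raise the arm, move it clear and check.

Call:
play_rows(
  commands=[
    {"delta_pos":[0,0,30],"twist":0,"jaw":20},
    {"delta_pos":[0,0,70],"twist":0,"jaw":20},
    {"delta_pos":[0,0,115],"twist":0,"jaw":20},
    {"delta_pos":[0,-30,160],"twist":0,"jaw":20},
    {"delta_pos":[-20,-70,170],"twist":0,"jaw":20},
  ],
)

```text
time_s: 12.2
tool_pos: [575.5, -127.9, 230.6]
ee_rot: [1.263, 1.18, -1.265]
force: [0.6, -1.3, -0.8]
opening: 0.232
```

Call:
play_rows(
  commands=[
    {"delta_pos":[-40,-25,0],"twist":0,"jaw":20},
    {"delta_pos":[-80,-50,0],"twist":0,"jaw":20},
    {"delta_pos":[-120,-75,0],"twist":0,"jaw":20},
    {"delta_pos":[-160,-100,0],"twist":0,"jaw":20},
    {"delta_pos":[-190,-130,0],"twist":0,"jaw":20},
  ],
)

```text
time_s: 12.7
tool_pos: [383.4, -258.1, 230.8]
ee_rot: [1.263, 1.18, -1.264]
force: [0.5, -0.1, -0.1]
opening: 0.236
```

Call:
play_rows(
  commands=[
    {"delta_pos":[0,-45,0],"twist":0,"jaw":20},
    {"delta_pos":[-10,-90,0],"twist":0,"jaw":20},
    {"delta_pos":[-20,-130,0],"twist":0,"jaw":20},
    {"delta_pos":[-20,-130,0],"twist":0,"jaw":20},
  ],
)

```text
time_s: 13.1
tool_pos: [362.2, -392.6, 230.5]
ee_rot: [1.264, 1.176, -1.268]
force: [0.8, 0.4, 0.3]
opening: 0.238
```

```bash
python3 - <<'E'
from h import *
s=env.state();print(s["time_s"],s["tool_pos"])
t=env.capture("top"); cv2.imwrite("pics/topE.png",t[:,:,::-1]); cv2.imwrite("pics/topEz.png",cv2.resize(t[110:310,180:380,::-1],(600,600),interpolation=cv2.INTER_CUBIC))
c=env.capture("scene"); cv2.imwrite("pics/scE.png",c[:,:,::-1])
a=cv2.imread("pics/top0.png").astype(int); d=np.abs(a-t[:,:,::-1].astype(int)).max(2)
for n,(x0,x1,y0,y1) in dict(cup_a=(130,178,215,260),prop=(250,275,285,302),other=(203,258,216,262),jar=(265,305,115,157),cup_b=(343,385,125,170),rib=(175,222,127,160),trim=(375,408,210,282),red=(370,428,307,355)).items(): print(n,np.mean(d[y0:y1,x0:x1]>40))
E
```

```text
13.1 [ 362.16311107 -392.62233098  230.52283726]
cup_a 0.0
prop 0.0
other 0.0
jar 0.0
cup_b 0.0
rib 0.0
trim 0.020202020202020204
red 0.0
```

View pics/topEz.png

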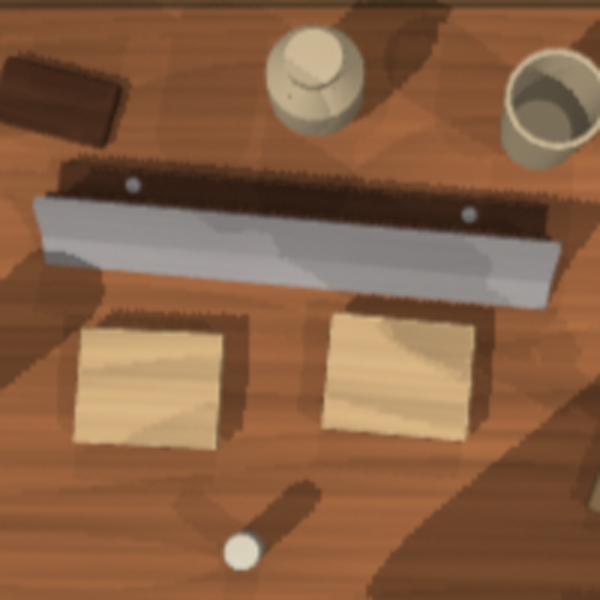

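View pics/scE.png

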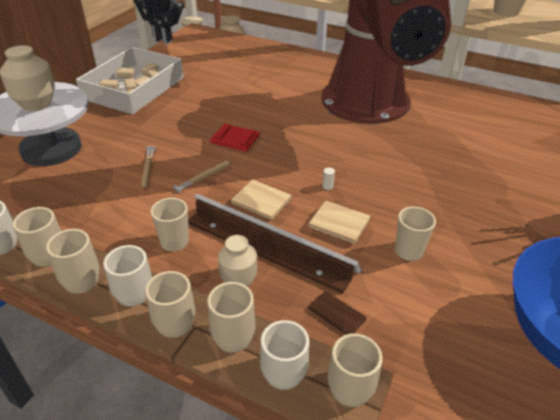

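The bat now lies flat, footless side up, at crop (398,378), in front of the stop. Everything else matches the first picture; the 2% change at the trimmer is probably the arm's moved shadow. Handing in.

```bash
python3 -c "
from cell import env
print(env.job_done(), env.state()['time_s'])"
```

```text
the job is handed in; nothing more can be done
the job is handed in; nothing more can be done
```

The upside-down bat is turned over and lies flat on its feet in front of the stop, and I handed the job in at about 13.2 s. I pushed its near edge against the stop until it leaned at about 57°. Then I went over it and pushed its top edge back from behind until it toppled.

**Bat:** the last top and scene pictures show its plain face up, clear of the stop, with the gripper well away from it.

**Forces:** the highest reading I saw at the end of any move was about 3 N.

**Everything else:** comparing the top picture from before and after showed no change at the other bat, cups, jar, prop, rib or red look-alike. About 2% of the pixels around the trimmer differed. I put that down to the arm's shadow, since the trimmer looks unmoved in the scene view and was never touched, but I did not measure it separately.

**One disagreement:** the top camera put the stop's top edge 39 mm behind its foot line, against 32 mm given (about 34 mm in the scene view). I used the given figure, and the motion fitted it.

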